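# Pop the fuse hatch of the carving drive's control box

### The job

Two grey boxes are screwed to the carving bench: the carving drive's control box, which has a round speed dial on top, and a battery box, which has a carry handle instead. With the fingertips, press in the ribbed edge of the control box's fuse hatch, just once, to release its push-push latch, back away so that it springs up, and watch until it has stayed wide open for a good second; do not push it down again. Leave the battery box's hatch alone, and do not lift or shift the carving, tools and wax jar around.

Things in the scene. Friction and masses are not known exactly. Their poses are not given: they have to be found in the camera images.
- control_box: control box of the carving drive: grey, 160 x 160 x 85 mm, fixed; origin at the centre of its underside, z up. On top a flat black hatch, 95 mm (x) x 70 mm (y) x 6 mm, upper face 98 mm above the bench when shut, with room below to be pressed in; centred at y = -30 mm, hinged at x = +50, free edge with grey ribs at x = -45 mm. Black round speed dial, 36 mm wide, 20 mm high, at (+25, +47) mm
- battery_box: battery box: grey, 160 x 160 x 85 mm, fixed; origin at the centre of its underside, z up. On top a flat black hatch, 95 mm (x) x 70 mm (y) x 6 mm, upper face 98 mm above the bench when shut, with room below to be pressed in; centred at y = -30 mm, hinged at x = +50, free edge with grey ribs at x = -45 mm. Steel carry handle, 31 mm high, along x at y = +50 mm
- fuse_hatch (a joint): hatch of the control box: angle in rad. 0 to 0.01 = shut, latched, level; negative = pressed in (stop at -0.072, the pad then 5.5 mm lower); 1.0 = fully open, where its spring holds it. The latch lets go if pressed beyond about -0.03 (best to the stop) and then allowed to rise, following the finger; pressing an open hatch right down latches it again. Pressing on the ribs takes about 3.5 N, more at the stop
- fuse_hatch_press (a point): point on the upper face of the control box's hatch, mid-width, among the ribs of the thumb pad: 15 mm in from the free edge, 80 mm from the hinge line; moves with the hatch. Its z axis is the outward normal of the face, its x axis points towards the hinge
- fuse_hatch_hinge (a point): middle of the hinge line of the control box's hatch, 95 mm above the bench; y axis along the hinge line
- fuse_hatch_pin (a joint): hidden steel latch pin inside the control box, not to be touched; sideways position in m: 0 while the hatch is latched, -0.008 at rest once released; it passes +0.003 only while an opened hatch is being pushed shut again
- battery_hatch (a joint): hatch of the battery box, the same in size and working: 0 = shut and latched, positive = open
- battery_hatch_press (a point): point on the upper face of the battery box's hatch, mid-width, among the ribs of the thumb pad: 15 mm in from the free edge, 80 mm from the hinge line; moves with the hatch. Its z axis is the outward normal of the face, its x axis points towards the hinge
- figure: loose carved wooden figure standing upright, 62 mm wide, 108 mm high, 0.22 kg; origin at the centre of its underside
- mallet: loose round wooden carving mallet standing on its head, 68 mm wide, 165 mm high; origin at the centre of its underside
- wax_tin: loose round wax jar, 64 mm wide, 50 mm high; origin at the centre of its underside
- chisel: loose wood chisel lying on the bench, 200 mm long, round handle 26 mm thick, flat steel blade; origin on the bench below the middle of it, its x axis runs from handle to tip
Not all that is in view belongs to the job. Leave any blue or yellow look-alike of the control_box alone.

How it is judged:
By the outcome, as a careful person would: the job done as asked, in the order asked, and still so for the second after the job is handed in, with the robot touching nothing.
It also fails if it takes over 32 s, if anything falls off the work surface, if the arm or the gripper's body presses on something with over 40 N, if the wrist force passes 120 N, or if a joint passes its speed limit or range.

### The arm

A 6-joint arm with a two-finger parallel gripper is mounted at the origin on the work surface. World frame = base frame: x ahead of the robot, y to its left, z up, the work surface at z = 0. Lengths are in m, angles in rad, forces in N, time in s.
With the tool pointing down it reaches from about 0.35 to 0.95 m from the base axis. Payload 17.4 kg.
Tool frame: the origin (TCP) lies where the fingers leave the gripper's body, on its centre line; the fingertips stand 84 mm ahead of it and the grasp point (between the pads) lies 65 mm ahead of it; z points along the fingers, y is the direction in which the jaws open and shut (so a half turn about z gives the same grasp; the last joint's range is limited). The gripper opens to 93 mm and grips with 3 to 60 N. Pads are 15 mm wide; open, the fingers measure 128 mm over their backs; the gripper's body (75 mm by 188 mm) begins 65 mm behind the grasp point.
Start: joints at [-1.187, 0.116, 1.442, -0, 1.584, -0.038], TCP at [0.276, -0.616, 0.303] pointing down, gripper open.
Joint ranges: [-2.83, 2.83], [-0.83, 2.19], [0.07, 2.5], [-1.14, 4.28], [0.01, 3], [-2.97, 2.97]. Speed limits (rad/s): [1.89, 1.89, 2.22, 3.14, 3.14, 3.14].

### API

Orientations are given as a unit quaternion [w, x, y, z].
In Python, from station import status, get_image, camera_params, hand_in, spotter gives the robot as it stands. The module is installed in compiled form; this text tells all that it offers.
- The arm moves only by the tool step_arm, never from a script. Its argument "motion" is a list of rows, each an object of numbers: "x", "y", "z": the shift along the tool's x, y, z in cm; "ax", "ay", "az": the turn, a rotation vector about the tool's x, y, z in rad; "hand": the opening, from 0 (shut) to 1 (fully open). In form: [{"x": .., "y": .., "z": .., "ax": .., "ay": .., "az": .., "hand": ..}, ...]. A call has exactly 5 rows; each row is the pose to reach, as a shift and turn from the pose measured when the call began, along the tool's axes at that moment; what a row does not reach only later rows make up. A row lasts 1/12 s, in which the tool goes at most 41.7 mm and 7.16 degrees, less where a joint would pass 70% of its speed; a pose out of reach is approached as far as the arm can. A call with a gripper value outside its range is refused whole. The fingers move at their own pace and stop on an object; "squeeze" is the grip in N (left out, the last holds). Time passes only in rows, so rows that repeat a pose let the fingers close, or fill a call up. It gives the time, the measured TCP pose, the force and the opening at its end, in the units of the state.
- status.observe(): the state, without advancing time (a new reading comes with each control period).
- get_image(name): name is "side" or "top" or "wrist"; returns the picture (480x640x3 uint8, red, green, blue); there is no depth.
- camera_params(name): a dict with "fx", "fy", "cx", "cy" (pixels), "position" and "orientation" of the camera in the world. Camera axes: x right, y up, looking along -z (the intrinsics and any distortion apply to the point x, -y, -z); pixel columns grow to the right and rows downward; lengths in m; the calibration is good to about 2 mm. A picture is of the moment at which its call begins: read the wrist's pose just before it. camera_params takes no time and is no camera call; for the wrist camera it gives the pose at the moment of the call.
- hand_in(): hands the job in, once; it reports no verdict.
Trained networks look in the newest picture that a camera, given by its name, has taken for a name from the list of things; names that differ only in an ending like _2 or _b are one class to them, and where a whole thing is asked for, a point or a joint stands for the part that bears it (a point fixed in the world has none). Each returns a list of dicts, best first, with "confidence" (0 to 1); they miss things now and then, are a little off and sometimes report something else, mostly with a low value. They report only what shows in the picture. A call takes as long as a camera call. They do not tell look-alikes from the thing itself.
- spotter.recognise(camera, query): "pixel" ([column, row] in pixels, amid what is visible of it).
- spotter.outline_of(camera, query): "region" (480x640 bool, what is visible of it) and "pixel" ([column, row] in pixels, amid what is visible of it).
The state is a dict: "clock": time; "qpos": joint angles; "dq": joint speeds; "joint_torque": joint torques, N m; "eef_pos": TCP position; "eef_rot": TCP orientation; "ft_force": force on the tool from outside, world axes, zero at the start; "ft_torque": the same for the moment, N m; "grip_width": finger opening in m.
Only numpy, scipy, OpenCV 4.12 (cv2) and the standard library are available. Lean on these libraries where they do the work, as an engineer would, in place of code of your own. Each camera call takes 0.05 s, during which the arm holds its last target. There are 200 camera calls.

## Working session

There is one attempt and no reset: what is moved stays moved. The work goes in short steps, Python scripts to look and compute and a tool call to move; the robot and the scene stay as the last step left them, time stands still between calls to the robot, and variables do not carry over. Pictures are saved under pics/ and viewed, about 8 in all and at most 12, crops included, and the job is handed in when it is done.

Besides the shell and the picture viewer there is one more tool, called after "Emit:" as name(argument=value, ...) on one line, values as JSON. step_arm: Moves the arm, as the interface text tells. Its arguments: {"type":"object","properties":{"motion":{"type":"array","items":{"type":"object","properties":{"x":{"type":"number"},"y":{"type":"number"},"z":{"type":"number"},"ax":{"type":"number"},"ay":{"type":"number"},"az":{"type":"number"},"hand":{"type":"number"}}}},"squeeze":{"type":"number"}},"required":["motion"]}

```bash
mkdir -p pics; cat > h.py <<'E'
import numpy as np, cv2
from scipy.spatial.transform import Rotation as R
from station import status,get_image,camera_params,hand_in,spotter
def rot(q): return R.from_quat(np.roll(q,-1)).as_matrix()
def ray(c,px):
    d=np.array([(px[0]-c['cx'])/c['fx'],-(px[1]-c['cy'])/c['fy'],-1.])
    return np.array(c['position']),rot(c['orientation'])@d
def atz(c,px,z):
    o,d=ray(c,px); return o+d*(z-o[2])/d[2]
def proj(c,p):
    v=rot(c['orientation']).T@(np.array(p)-c['position'])
    return [c['cx']+c['fx']*v[0]/-v[2],c['cy']-c['fy']*v[1]/-v[2]]
def save(n,im): cv2.imwrite('pics/'+n+'.png',im[:,:,::-1])
E
python3 - <<'E'
from h import *
for n in('top','side'):
    save(n+'0',get_image(n)); c=camera_params(n); print(c)
    for q in('control_box','battery_box','fuse_hatch_press','fuse_hatch','figure','mallet','wax_tin','chisel'):
        print(n,q,[(np.round(r['pixel']).tolist(),round(r['confidence'],2), np.round(atz(c,r['pixel'],.09),3).tolist()) for r in spotter.recognise(n,q)])
print(status.observe())
E
```

```text
{'fx': 489.11609669835934, 'fy': 489.11609669835934, 'cx': 325.9399055073566, 'cy': 233.6895790163762, 'position': array([ 0.3226406 , -0.01059273,  1.1555906 ]), 'orientation': array([ 0.72983588,  0.08755242, -0.07657121, -0.67365496])}
top control_box [([490.0, 324.0], 0.76, [0.403, -0.351, 0.09]), ([410.0, 244.0], 0.7, [0.566, -0.172, 0.09]), ([353.0, 345.0], 0.59, [0.336, -0.06, 0.09])]
top battery_box [([240.0, 252.0], 0.6, [0.517, 0.203, 0.09])]
top fuse_hatch_press [([515.0, 328.0], 0.9, [0.399, -0.403, 0.09]), ([368.0, 348.0], 0.61, [0.333, -0.093, 0.09]), ([423.0, 241.0], 0.57, [0.574, -0.201, 0.09])]
top fuse_hatch [([422.0, 238.0], 0.6, [0.583, -0.199, 0.09])]
top figure [([358.0, 168.0], 0.62, [0.736, -0.044, 0.09])]
top mallet [([153.0, 238.0], 0.6, [0.535, 0.402, 0.09])]
top wax_tin [([506.0, 244.0], 0.74, [0.583, -0.385, 0.09])]
top chisel [([332.0, 247.0], 0.85, [0.545, 0.001, 0.09])]
{'fx': 518.2137928471647, 'fy': 518.2137928471647, 'cx': 310.5790837843539, 'cy': 235.70559930344396, 'position': array([0.02240524, 0.60913645, 1.06388421]), 'orientation': array([-0.3
[... 850 characters left out ...]
3, [0.519, 0.037, 0.09])]
{'clock': 0.9, 'qpos': array([-1.18681288e+00,  1.16014018e-01,  1.44158412e+00, -8.91423786e-06,
        1.58400287e+00, -3.77662730e-02]), 'dq': array([-0.00089919, -0.0012298 , -0.00121201,  0.00075685,  0.00083713,
       -0.00054962]), 'joint_torque': array([-5.18373508e-04, -7.21013331e+01, -6.22761655e+01,  7.78519828e-02,
        1.82740350e-02,  2.71480212e-05]), 'eef_pos': array([ 0.27633176, -0.61585905,  0.30274655]), 'eef_rot': array([-3.34308561e-06,  9.77848180e-01,  2.09315402e-01, -5.10891873e-06]), 'ft_force': array([0.21232393, 1.39204715, 0.30274044]), 'ft_torque': array([-0.00983647, -0.03021138,  0.02453726]), 'grip_width': 0.09304188440375932}
```

View pics/top0.png

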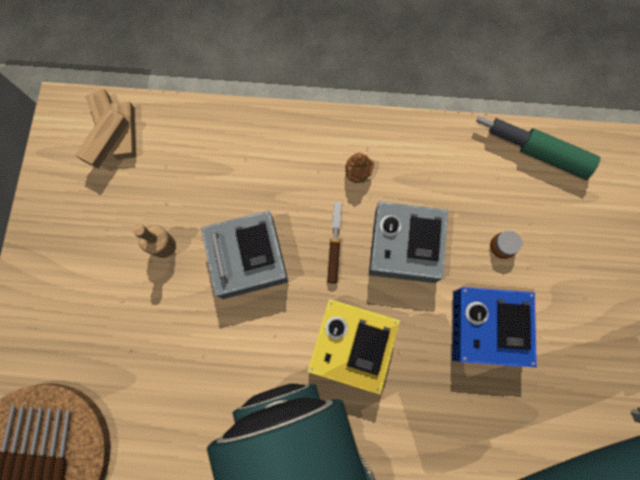

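View pics/side0.png

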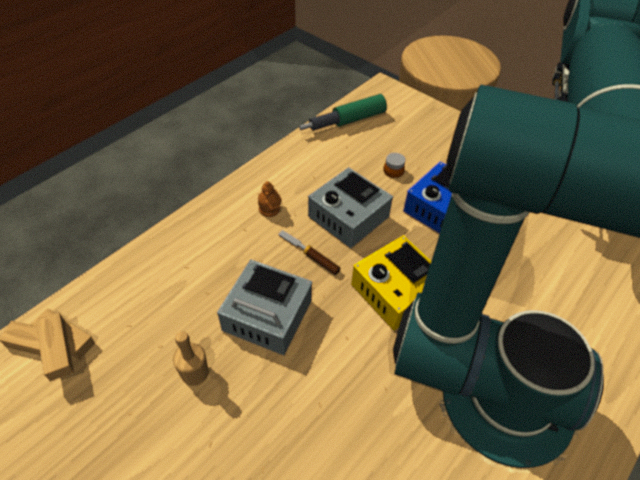

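Top view: four boxes. The grey one with a dial at (409,241) fits control_box. The grey one with a handle at (245,253) is the battery box, and the yellow (353,345) and blue (495,327) ones are look-alikes. Next I confirm this in a crop and measure the hatch.

```bash
python3 - <<'E'
from h import *
out=[]
for n,box in(('top',(365,195,90,90)),('side',(300,160,100,90))):
    im=get_image(n); c=camera_params(n); x,y,w,h=box
    rs=spotter.outline_of(n,'fuse_hatch')
    for r in rs:
        px=r['pixel']
        if x<px[0]<x+w and y<px[1]<y+h:
            m=r['region'].astype(np.uint8)
            cn=max(cv2.findContours(m,0,2)[0],key=cv2.contourArea)
            P=np.array([atz(c,p,.098)[:2] for p in cn[:,0].astype(float)])
            print(n,'net',r['confidence'],cv2.minAreaRect((P*1000).astype(np.float32)))
    g=im.max(2); m=np.zeros_like(g); m[y:y+h,x:x+w]=g[y:y+h,x:x+w]<60
    for cn in cv2.findContours(m,0,2)[0]:
        if cv2.contourArea(cn)>300:
            P=np.array([atz(c,p,.098)[:2] for p in cn[:,0].astype(float)])
            print(n,'dark',cv2.minAreaRect((P*1000).astype(np.float32)))
    out.append(cv2.resize(im[y:y+90,x:x+90],(400,400),interpolation=cv2.INTER_CUBIC))
save('crop1',np.hstack(out))
E
```

```text
top net 0.61 ((579.3509521484375, -200.61585998535156), (69.01734924316406, 94.80286407470703), 86.68407440185547)
top dark ((579.344482421875, -201.07601928710938), (68.20917510986328, 95.56507110595703), 87.3944320678711)
side net 0.82 ((581.1116333007812, -202.52029418945312), (72.75267791748047, 96.10835266113281), 87.52429962158203)
side dark ((513.2080688476562, -94.69944763183594), (209.4618377685547, 151.97283935546875), 42.783119201660156)
side dark ((579.8562622070312, -199.49462890625), (72.20940399169922, 101.59980773925781), 87.03144836425781)
```

View pics/crop1.png

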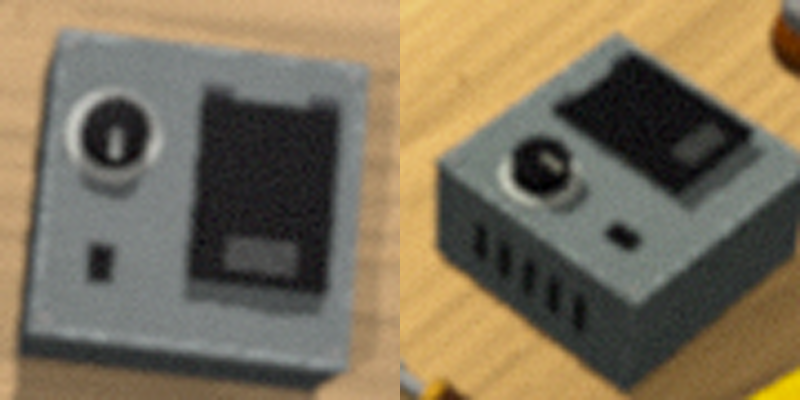

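The crop confirms it: grey box, dial, ribbed pad at the near edge of the hatch. The press point is about (0.5475, -0.199, 0.098) and the box yaw about -3°. I move above it with the fingers closed.

Emit:
step_arm(motion=[{"x": 8.4, "y": -5.4, "az": 0.1, "hand": 0}, {"x": 16.7, "y": -10.8, "az": 0.2, "hand": 0}, {"x": 25, "y": -16.1, "az": 0.3, "hand": 0}, {"x": 33.4, "y": -21.5, "az": 0.4, "hand": 0}, {"x": 41.8, "y": -26.9, "az": 0.475, "hand": 0}], squeeze=10)

```text
$.motion[0]: bad value
```

```bash
cat >> h.py <<'E'
def go(p,yaw):
    s=status.observe(); M=rot(s['eef_rot'])
    T=R.from_euler('z',yaw).as_matrix()@np.diag([1.,-1,-1])
    print('t',s['clock'],'pos',np.round(s['eef_pos'],4),'F',np.round(s['ft_force'],2),'w',round(s['grip_width'],4))
    print('shift cm',np.round(M.T@(np.array(p)-s['eef_pos'])*100,2),'turn',np.round(R.from_matrix(M.T@T).as_rotvec(),3))
E
python3 -c "
from h import *
go([.5475,-.199,.212],-.052)"
```

```text
t 1.1 pos [ 0.2763 -0.6159  0.3028] F [-0.35  1.01  0.78] w 0.0931
shift cm [ 41.81 -26.93   9.08] turn [0.    0.    0.474]
```

Emit:
step_arm(motion=[{"x": 8.4, "y": -5.4, "z": 0, "ax": 0, "ay": 0, "az": 0.1, "hand": 0}, {"x": 16.7, "y": -10.8, "z": 0, "ax": 0, "ay": 0, "az": 0.2, "hand": 0}, {"x": 25, "y": -16.1, "z": 0, "ax": 0, "ay": 0, "az": 0.3, "hand": 0}, {"x": 33.4, "y": -21.5, "z": 0, "ax": 0, "ay": 0, "az": 0.4, "hand": 0}, {"x": 41.8, "y": -26.9, "z": 0, "ax": 0, "ay": 0, "az": 0.475, "hand": 0}], squeeze=10)

```text
clock: 1.52
eef_pos: [0.3905, -0.4395, 0.3029]
eef_rot: [0.0, 1.0, -0.03, 0.0]
ft_force: [0.7, -0.0, -0.3]
grip_width: 0.0645
```

```bash
python3 -c "
from h import *
go([.5475,-.199,.212],-.052)"
```

```text
t 1.5167 pos [ 0.3905 -0.4395  0.3029] F [ 0.67 -0.05 -0.25] w 0.0645
shift cm [ 14.25 -24.94   9.09] turn [ 0.    -0.    -0.007]
```

Emit:
step_arm(motion=[{"x": 14.2, "y": -24.9, "z": 2, "ax": 0, "ay": 0, "az": 0, "hand": 0}, {"x": 14.2, "y": -24.9, "z": 4, "ax": 0, "ay": 0, "az": 0, "hand": 0}, {"x": 14.2, "y": -24.9, "z": 5, "ax": 0, "ay": 0, "az": 0, "hand": 0}, {"x": 14.2, "y": -24.9, "z": 6, "ax": 0, "ay": 0, "az": 0, "hand": 0}, {"x": 14.2, "y": -24.9, "z": 7, "ax": 0, "ay": 0, "az": 0, "hand": 0}])

```text
clock: 1.93
eef_pos: [0.5015, -0.2687, 0.2622]
eef_rot: [0.0, 1.0, -0.03, 0.001]
ft_force: [0.5, -1.0, -0.2]
grip_width: 0.0312
```

Emit:
step_arm(motion=[{"x": 5.0, "y": -9.0, "z": 2, "ax": 0, "ay": 0, "az": 0, "hand": 0}, {"x": 5.0, "y": -9.0, "z": 2, "ax": 0, "ay": 0, "az": 0, "hand": 0}, {"x": 5.0, "y": -9.0, "z": 2, "ax": 0, "ay": 0, "az": 0, "hand": 0}, {"x": 5.0, "y": -9.0, "z": 2, "ax": 0, "ay": 0, "az": 0, "hand": 0}, {"x": 5.0, "y": -9.0, "z": 2, "ax": 0, "ay": 0, "az": 0, "hand": 0}])

```text
clock: 2.35
eef_pos: [0.5572, -0.1808, 0.242]
eef_rot: [0.0, 1.0, -0.028, 0.001]
ft_force: [-0.7, -0.8, -0.7]
grip_width: 0.0014
```

```bash
python3 -c "
from h import *
go([.5475,-.199,.212],-.052)"
```

```text
t 2.35 pos [ 0.5572 -0.1808  0.242 ] F [-0.65 -0.85 -0.71] w 0.0014
shift cm [-0.87  1.87  3.  ] turn [ 0.001 -0.001 -0.005]
```

Emit:
step_arm(motion=[{"x": -0.9, "y": 1.9, "z": 1, "ax": 0, "ay": 0, "az": 0, "hand": 0}, {"x": -0.9, "y": 1.9, "z": 2, "ax": 0, "ay": 0, "az": 0, "hand": 0}, {"x": -0.9, "y": 1.9, "z": 3, "ax": 0, "ay": 0, "az": 0, "hand": 0}, {"x": -0.9, "y": 1.9, "z": 3, "ax": 0, "ay": 0, "az": 0, "hand": 0}, {"x": -0.9, "y": 1.9, "z": 3, "ax": 0, "ay": 0, "az": 0, "hand": 0}])

```text
clock: 2.77
eef_pos: [0.5469, -0.1995, 0.2115]
eef_rot: [0.0, 1.0, -0.029, 0.0]
ft_force: [-0.5, 0.8, 0.3]
grip_width: -0.0
```

```bash
python3 -c "
from h import *
im=get_image('side')
go([.5475,-.199,.182],-.052)
M=rot(status.observe()['eef_rot']);tip=status.observe()['eef_pos']+M[:,2]*.084
c=camera_params('side');print('tip',tip,proj(c,tip),'press',proj(c,[.5475,-.199,.098]))
a=cv2.resize(im[130:250,300:420],(500,500),interpolation=cv2.INTER_CUBIC);save('crop2',a)"
```

```text
t 2.8167 pos [ 0.5471 -0.1995  0.2122] F [-0.14  0.62  1.34] w 0.0001
shift cm [ 0.03 -0.05  3.02] turn [ 0.001 -0.001 -0.005]
tip [ 0.54723756 -0.19954429  0.1281915 ] [np.float64(367.731254617091), np.float64(185.04226822937255)] press [np.float64(366.4335910715822), np.float64(193.38460291373804)]
```

View pics/crop2.png

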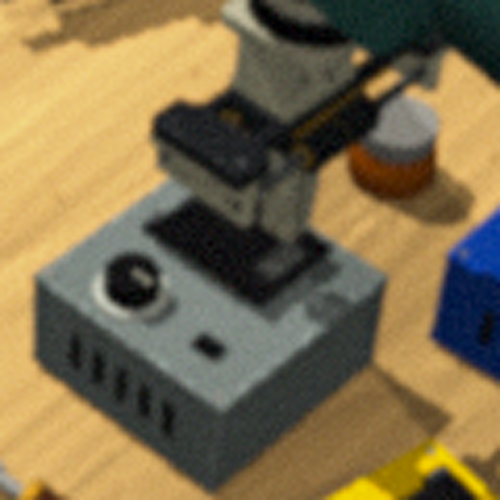

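The tip is right above the ribs (crop ~(285,235), ribs (278,262)). I descend and watch the force.

Emit:
step_arm(motion=[{"x": 0, "y": 0, "z": 1, "ax": 0, "ay": 0, "az": 0, "hand": 0}, {"x": 0, "y": 0, "z": 1.8, "ax": 0, "ay": 0, "az": 0, "hand": 0}, {"x": 0, "y": 0, "z": 2.4, "ax": 0, "ay": 0, "az": 0, "hand": 0}, {"x": 0, "y": 0, "z": 3.0, "ax": 0, "ay": 0, "az": 0, "hand": 0}, {"x": 0, "y": 0, "z": 3.3, "ax": 0, "ay": 0, "az": 0, "hand": 0}])

```text
clock: 3.23
eef_pos: [0.547, -0.1993, 0.1782]
eef_rot: [0.0, 1.0, -0.029, 0.0]
ft_force: [-2.8, 1.5, 4.0]
grip_width: 0.0004
```

Emit:
step_arm(motion=[{"x": 0, "y": 0, "z": 0.1, "ax": 0, "ay": 0, "az": 0, "hand": 0}, {"x": 0, "y": 0, "z": 0.15, "ax": 0, "ay": 0, "az": 0, "hand": 0}, {"x": 0, "y": 0, "z": 0.2, "ax": 0, "ay": 0, "az": 0, "hand": 0}, {"x": 0, "y": 0, "z": 0.2, "ax": 0, "ay": 0, "az": 0, "hand": 0}, {"x": 0, "y": 0, "z": 0.2, "ax": 0, "ay": 0, "az": 0, "hand": 0}])

```text
clock: 3.65
eef_pos: [0.5471, -0.1994, 0.1768]
eef_rot: [0.0, 1.0, -0.029, 0.0]
ft_force: [-2.3, 0.5, 6.3]
grip_width: 0.0003
```

Emit:
step_arm(motion=[{"x": 0, "y": 0, "z": 0.05, "ax": 0, "ay": 0, "az": 0, "hand": 0}, {"x": 0, "y": 0, "z": 0.1, "ax": 0, "ay": 0, "az": 0, "hand": 0}, {"x": 0, "y": 0, "z": 0.1, "ax": 0, "ay": 0, "az": 0, "hand": 0}, {"x": 0, "y": 0, "z": 0.1, "ax": 0, "ay": 0, "az": 0, "hand": 0}, {"x": 0, "y": 0, "z": 0.1, "ax": 0, "ay": 0, "az": 0, "hand": 0}])

```text
clock: 4.07
eef_pos: [0.5471, -0.1993, 0.1767]
eef_rot: [0.0, 1.0, -0.028, 0.0]
ft_force: [-5.3, 1.9, 10.1]
grip_width: 0.0004
```

It is at the stop: the force rose without further travel. Now I back away, up and off the free edge.

Emit:
step_arm(motion=[{"x": 0, "y": 0, "z": -1.0, "ax": 0, "ay": 0, "az": 0, "hand": 0}, {"x": -1.5, "y": 0, "z": -3.5, "ax": 0, "ay": 0, "az": 0, "hand": 0}, {"x": -4.0, "y": 0, "z": -6.5, "ax": 0, "ay": 0, "az": 0, "hand": 0}, {"x": -7.0, "y": 0, "z": -9.0, "ax": 0, "ay": 0, "az": 0, "hand": 0}, {"x": -10.0, "y": 0, "z": -11.0, "ax": 0, "ay": 0, "az": 0, "hand": 0}])

```text
clock: 4.48
eef_pos: [0.4463, -0.1933, 0.2891]
eef_rot: [0.001, 1.0, -0.028, 0.001]
ft_force: [-0.4, -0.4, 0.7]
grip_width: 0.0006
```

Emit:
step_arm(motion=[{"x": -2, "y": 2, "z": -2.0, "ax": 0, "ay": 0, "az": 0, "hand": 0}, {"x": -4, "y": 4, "z": -4, "ax": 0, "ay": 0, "az": 0, "hand": 0}, {"x": -5, "y": 7, "z": -5, "ax": 0, "ay": 0, "az": 0, "hand": 0}, {"x": -5, "y": 9, "z": -5, "ax": 0, "ay": 0, "az": 0, "hand": 0}, {"x": -5, "y": 10, "z": -5, "ax": 0, "ay": 0, "az": 0, "hand": 0}])

```text
clock: 4.9
eef_pos: [0.3898, -0.2921, 0.3407]
eef_rot: [0.002, 1.0, -0.029, 0.002]
ft_force: [0.9, -0.0, -0.2]
grip_width: 0.0005
```

```bash
python3 -c "
from h import *
a=get_image('side');b=get_image('top')
print(status.observe()['clock'])
f=lambda i,x,y:cv2.resize(i[y:y+130,x:x+130],(400,400),interpolation=cv2.INTER_CUBIC)
save('crop3',np.hstack([f(a,300,120),f(b,350,170)]))"
```

```text
5.0
```

View pics/crop3.png

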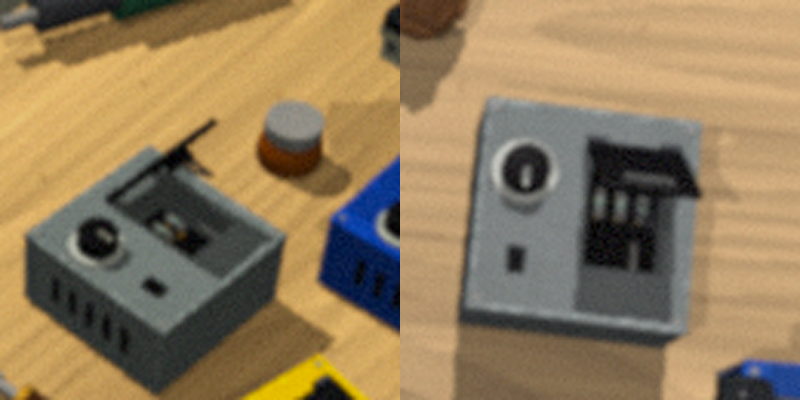

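The hatch has sprung wide open: it stands up at crop (165,160) in the side view, and the fuses are visible in the top view. I hold still for well over a second, then check again.

Emit:
step_arm(motion=[{"x": 0, "y": 0, "z": 0, "ax": 0, "ay": 0, "az": 0, "hand": 0}, {"x": 0, "y": 0, "z": 0, "ax": 0, "ay": 0, "az": 0, "hand": 0}, {"x": 0, "y": 0, "z": 0, "ax": 0, "ay": 0, "az": 0, "hand": 0}, {"x": 0, "y": 0, "z": 0, "ax": 0, "ay": 0, "az": 0, "hand": 0}, {"x": 0, "y": 0, "z": 0, "ax": 0, "ay": 0, "az": 0, "hand": 0}])

```text
clock: 5.42
eef_pos: [0.3906, -0.2906, 0.339]
eef_rot: [0.001, 1.0, -0.029, 0.001]
ft_force: [-0.3, 0.2, -0.3]
grip_width: 0.0005
```

Emit:
step_arm(motion=[{"x": 0, "y": 0, "z": 0, "ax": 0, "ay": 0, "az": 0, "hand": 0}, {"x": 0, "y": 0, "z": 0, "ax": 0, "ay": 0, "az": 0, "hand": 0}, {"x": 0, "y": 0, "z": 0, "ax": 0, "ay": 0, "az": 0, "hand": 0}, {"x": 0, "y": 0, "z": 0, "ax": 0, "ay": 0, "az": 0, "hand": 0}, {"x": 0, "y": 0, "z": 0, "ax": 0, "ay": 0, "az": 0, "hand": 0}])

```text
clock: 5.83
eef_pos: [0.3906, -0.2906, 0.339]
eef_rot: [0.001, 1.0, -0.029, 0.001]
ft_force: [-0.2, 0.7, -0.5]
grip_width: 0.0004
```

Emit:
step_arm(motion=[{"x": 0, "y": 0, "z": 0, "ax": 0, "ay": 0, "az": 0, "hand": 0}, {"x": 0, "y": 0, "z": 0, "ax": 0, "ay": 0, "az": 0, "hand": 0}, {"x": 0, "y": 0, "z": 0, "ax": 0, "ay": 0, "az": 0, "hand": 0}, {"x": 0, "y": 0, "z": 0, "ax": 0, "ay": 0, "az": 0, "hand": 0}, {"x": 0, "y": 0, "z": 0, "ax": 0, "ay": 0, "az": 0, "hand": 0}])

```text
clock: 6.25
eef_pos: [0.3906, -0.2907, 0.339]
eef_rot: [0.001, 1.0, -0.029, 0.001]
ft_force: [0.5, -0.0, 0.1]
grip_width: 0.0005
```

Emit:
step_arm(motion=[{"x": 0, "y": 0, "z": 0, "ax": 0, "ay": 0, "az": 0, "hand": 0}, {"x": 0, "y": 0, "z": 0, "ax": 0, "ay": 0, "az": 0, "hand": 0}, {"x": 0, "y": 0, "z": 0, "ax": 0, "ay": 0, "az": 0, "hand": 0}, {"x": 0, "y": 0, "z": 0, "ax": 0, "ay": 0, "az": 0, "hand": 0}, {"x": 0, "y": 0, "z": 0, "ax": 0, "ay": 0, "az": 0, "hand": 0}])

```text
clock: 6.67
eef_pos: [0.3906, -0.2906, 0.339]
eef_rot: [0.001, 1.0, -0.029, 0.001]
ft_force: [-0.8, 0.4, 0.3]
grip_width: 0.0006
```

```bash
python3 -c "
from h import *
b=get_image('top');save('top2',b)
s=status.observe();print(s['clock'],s['ft_force'])
c=camera_params('top')
# expected opened free-edge middle at angle 1.0
u=np.array([np.cos(-.052),np.sin(-.052)]);h=np.array([.5475,-.199])+.08*u
for a in (0,.7,1.0): print(a,proj(c,[*(h-.095*np.cos(a)*u),.095+.095*np.sin(a)]))"
```

```text
6.7167 [-0.26239592  0.96484479 -0.05505425]
0 [np.float64(421.67517469753284), np.float64(259.0891203274018)]
0.7 [np.float64(428.01521366603345), np.float64(243.34958562880772)]
1.0 [np.float64(430.68314450016027), np.float64(231.3895272610481)]
```

View pics/top2.png

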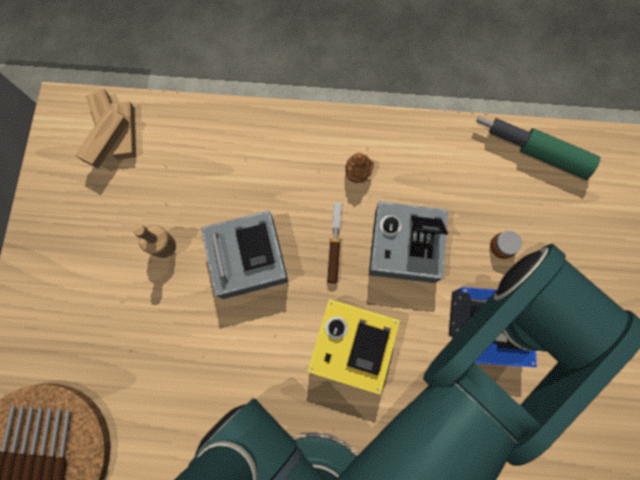

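The control box's hatch, edge at about (430,231), is still at the 1.0 rad position. The battery hatch at (255,247) is shut, and the loose items are where they were. I hand in.

```bash
python3 -c "
from h import *
print(hand_in())"
```

```text
the job is handed in; nothing more can be done
None
```

The control box's fuse hatch is open and the job is handed in; the clock read 6.7 s at the last check. I pressed the ribbed edge once with closed fingertips, down to the stop. The tip had gone in about 5.3 mm and the force rose to about 10 N without further travel. I then backed up and away.

- **Hatch:** Pictures at 5.0 s and 6.7 s both show it wide open, with its edge where I calculated it should be at 1.0 rad. I judged the angle from the images, since the joint itself can't be read.
- **Surroundings:** The battery hatch still looks shut. The figure, mallet, wax jar and chisel show at the same pixels as at the start.
- **Contact:** The wrist force was about zero while I watched, so the robot was touching nothing.
- **Not checked:** In the last picture the arm partly hides the blue box. My path only passed well above it.
- **Failures:** The first move call was refused because some fields were missing, and the arm did not move. No check failed or disagreed.

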